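# Hang the dial gauge on the bench hook, dial outward

### The arm

A 7-joint arm with a two-finger parallel gripper is mounted at the origin on the work surface. World frame = base frame: x ahead of the robot, y to its left, z up, the work surface at z = 0. Lengths are in m, angles in rad, forces in N, time in s.
With the tool pointing down it reaches from about 0.4 to 0.85 m from the base axis. Payload 10.4 kg.
Tool frame: the origin (TCP) lies on the centre line of the jaws, within the pads' length; the fingertips stand 11 mm ahead of it and the grasp point (between the pads) lies 8 mm behind it; z points along the fingers, y is the line along which they close (so a half turn about z gives the same grasp; the last joint's range is limited). The gripper opens to 87 mm and grips with 3 to 60 N. Pads are 19 mm wide; open, the fingers measure 117 mm over their backs; the gripper's body (75 mm by 190 mm) begins 51 mm behind the grasp point.
Start: joints at [1.088, 0.332, -0.065, 1.46, 0.022, 1.35, -0.088], TCP at [0.277, -0.56, 0.209] pointing down, gripper open.
Joint ranges: [-2.6, 2.6], [-0.5, 2.12], [-1.47, 1.34], [0.16, 2.42], [-1.27, 4.41], [0.06, 2.06], [-2.6, 2.6]. Speed limits (rad/s): [2.22, 2.22, 2.79, 2.79, 3.14, 3.14, 3.14].

### API

Orientations are given as a unit quaternion [x, y, z, w].
In Python, from bench import r gives the robot as it stands.
- The arm moves only by the shell command python3 -m pendant 'ROWS' [OPENING] [FORCE]. ROWS is JSON, a list of rows, each a list of 4 numbers: the shift along the tool's x, y, z in m, then the turn about the tool's z in rad. A call has 1 to 8 rows; each row shifts and turns the commanded pose from where the row before left it, along the tool's axes as they then stand; what a row does not reach is not made up. A row lasts 1/12 s, in which the tool goes at most 41.7 mm and 7.16 degrees, less where a joint would pass 70% of its speed; a pose out of reach is approached as far as the arm can. A call with a gripper value outside its range is refused whole. OPENING is the opening, from 0 (shut) to 1 (fully open), set as the call begins (- or left out, the last holds). The fingers move at their own pace and stop on an object; FORCE is the grip in N (left out, the last holds). Time passes only in rows, so rows that do not move let the fingers close. It gives the time, the measured TCP pose, the force, the opening and the grip force at its end, in the units of the state.
- r.read_state(): the state, without advancing time (a new reading comes with each control period).
- r.camera(name): name is "scene" or "top" or "wrist"; returns a dict with "img" (400x640x3 uint8, red, green, blue), "camera_matrix" (3x3 intrinsics, pixels), "dist_coeffs" ([k1, k2, p1, p2, k3] as OpenCV has them; the pictures are not rectified), "xyz" and "attitude" of the camera in the world. Camera axes: x right, y down, z forward; pixel columns grow to the right and rows downward; lengths in m; the calibration is good to about 2 mm. A picture is of the moment at which its call begins. There is no depth.
- r.close_job(): hands the job in; it is judged then, once.
Trained networks look in the newest picture that a camera, given by its name, has taken for a name from the list of things; names that differ only in an ending like _2 or _b are one class to them, and where a whole thing is asked for, a point or a joint stands for the part that bears it (a point fixed in the world has none). Each returns a list of dicts, best first, with "score" (0 to 1); they miss things now and then, are a little off and sometimes report something else, mostly with a low value. They report only what shows in the picture. A call takes as long as a camera call. They do not tell look-alikes from the thing itself.
- r.outline_of(thing, camera): "mask" (400x640 bool, what is visible of it) and "bbox" ([centre column, centre row, width, height] in pixels, round what is visible of it).
The state is a dict: "time": time; "joint_positions": joint angles; "joint_vel": joint speeds; "joint_torque": joint torques, N m; "ee_pos": TCP position; "eef_rot": TCP orientation; "ft_force": force on the tool from outside, world axes, zero at the start; "torque": the same for the moment, N m; "width": finger opening in m; "grip_force": force on a finger pad.
Only numpy, scipy, OpenCV 4.12 (cv2) and the standard library are available. Lean on these libraries where they do the work, as an engineer would, in place of code of your own. Each camera call takes 0.05 s, during which the arm holds its last target. There are 200 camera calls.

### The job

Take the dial gauge (the plate that carries the round dial) out of its wooden rest and hang it by its window on both prongs of the bench hook, with the dial facing outward, away from the stand's panel. Let go of it so that it hangs straight and still, and leave the plain template and the padlock where they are.

Things in the scene. Friction and masses are not known exactly. Their poses are not given: they have to be found in the camera images.
- dial_gauge: Upright aluminium plate 84 wide (y), 140 tall (z), 8 mm thick (x), 0.2 kg; origin: centre of its underside. Round white dial, 48 mm across, centre 49 mm up, 11 mm proud of the +x (marked) face; -x face bare. Window through it: y -28 to 28, z 76 to 108 mm; above it a solid strip to pinch. Stands loosely 20 mm deep in a slotted wooden rest 60 x 96 mm, 30 mm high; lifts straight out.
- hook_stand: Fixed bench hook: grey panel 110 mm wide, 173 mm high, on a 130 x 120 x 8 mm foot; two level 6 mm steel prongs from the panel's front, 30 mm apart (y -15, +15), tops 173 mm over the bench. Origin: on the bench below the prong roots, panel front at x = 0; +x points outward along the prongs, z up. From x = 85 mm they turn up; tips end at x = 92, 182 mm high. Parts hang at x 10 to 75 mm.
- template: Bystander: plain aluminium plate without dial, 60 mm wide (y) plus a stepped edge (up to 10 mm) on its +y side, 120 mm tall, 8 mm thick (x), with a smaller window, upright in a second, identical wooden rest. Origin: centre of its underside.
- padlock: Bystander: brass padlock lying flat on the bench, body 45 x 50 x 22 mm, steel shackle reaching 60 mm from the origin along +x. Origin: centre of the body's underside.
There are look-alikes about, which are no part of the job. There is more than one size of the dial_gauge; the one meant has the size given above. Of the things that look like the hook_stand, take the one that is farthest from the robot's base at the start.

How it is judged:
At the end, for the whole second after the job is handed in: The dial gauge hangs at rest by its window on both prongs, between panel and tips, its underside 55 to 75 mm above the bench, centred on the hook within 20 mm, upright and square to the prongs within 15 degrees, the dial facing away from the panel (x of dial_gauge in the frame of hook_stand between 0.004 and 0.086 m and y of dial_gauge in the frame of hook_stand between -0.02 and 0.02 m and z of dial_gauge in the frame of hook_stand between 0.055 and 0.075 m and x of hook_stand in the frame of dial_gauge below 0 m and angle between the x axis of dial_gauge and the x axis of hook_stand, either way round below 0.26 rad and angle between dial_gauge's own z axis and vertical below 0.26 rad and contact force between dial_gauge and hook_stand above 0.3 N and linear speed of dial_gauge below 0.03 m/s and angular speed of dial_gauge below 0.3 rad/s); the robot touches nothing.
It fails at once if the template is moved more than 20 mm (distance of template from where it was at the start of the episode above 0.02 m).
It fails at once if the padlock is moved more than 20 mm (distance of padlock from where it was at the start of the episode above 0.02 m).
It also fails if it takes over 38 s, if anything falls off the work surface, if the arm or the gripper's body presses on something with over 40 N, if the wrist force passes 120 N, or if a joint passes its speed limit or range.

## Working session

There is one attempt and no reset: what is moved stays moved. The work goes in short steps, Python scripts to look and compute and a shell command to move; the robot and the scene stay as the last step left them, time stands still between calls to the robot, and variables do not carry over. Pictures are saved under pics/ and viewed, at most 10 in all, crops included, and the job is handed in when it is done.

```bash
mkdir -p pics; ls; python3 - <<'E'
from bench import r
import cv2,numpy as np
np.set_printoptions(precision=4,suppress=True)
s=r.read_state();print(s['time'],s['ee_pos'],s['eef_rot'],s['width'])
for n in("scene","top"):
    c=r.camera(n);cv2.imwrite(f"pics/{n}0.png",c["img"][:,:,::-1])
    print(n,c["camera_matrix"],c["dist_coeffs"],c["xyz"],c["attitude"])
    for t in("dial_gauge","hook_stand","template","padlock"):
        print(t,[(round(d["score"],2),[int(v) for v in d["bbox"]]) for d in r.outline_of(t,n)])
E
```

```text
pics
0.0 [ 0.2772 -0.5597  0.2078] [ 0.9737  0.2279 -0.0002 -0.0007] 0.08693736567078204
scene [[387.5599   0.     316.7135]
 [  0.     387.5599 202.1108]
 [  0.       0.       1.    ]] [-0.0844  0.      0.      0.      0.    ] [ 1.2203 -0.0316  0.9018] [ 0.6644  0.6625 -0.2453 -0.244 ]
dial_gauge [(0.96, [185, 185, 28, 76]), (0.74, [236, 161, 44, 49]), (0.69, [234, 203, 35, 31])]
hook_stand [(0.9, [433, 192, 52, 71]), (0.84, [343, 160, 43, 73]), (0.56, [418, 145, 43, 65])]
template [(0.7, [326, 208, 23, 26])]
padlock []
top [[406.5677   0.     328.2377]
 [  0.     406.5677 197.747 ]
 [  0.       0.       1.    ]] [-0.1004  0.      0.      0.      0.    ] [ 0.4226 -0.0488  1.19  ] [ 0.7092 -0.7037  0.0194 -0.0384]
dial_gauge [(0.75, [471, 212, 31, 44]), (0.73, [426, 249, 55, 19]), (0.69, [418, 193, 33, 9])]
hook_stand [(0.76, [218, 206, 43, 43]), (0.66, [214, 279, 50, 49]), (0.58, [303, 256, 49, 49])]
template [(0.63, [324, 188, 27, 10])]
padlock [(0.61, [393, 127, 21, 26])]
```

View pics/scene0.png

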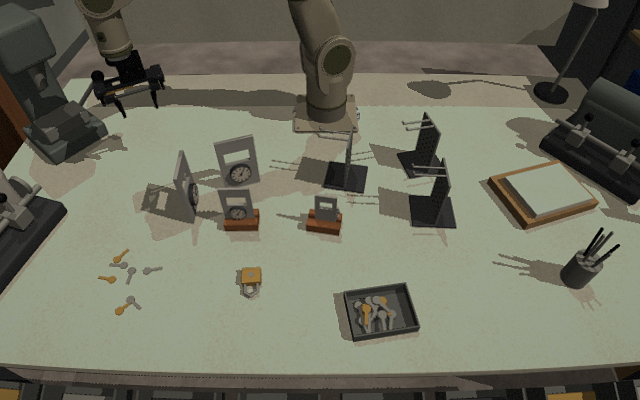

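View pics/top0.png

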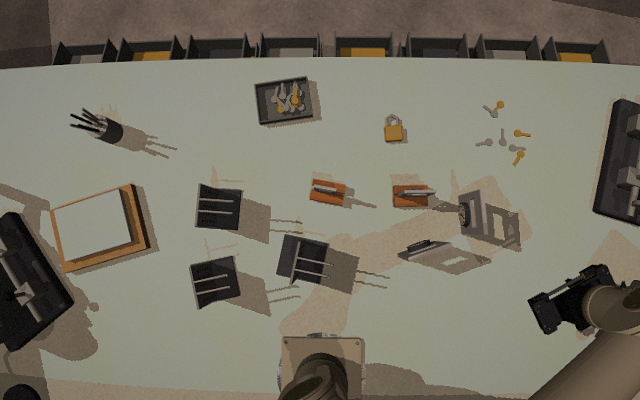

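The only gauge in a wooden rest is at scene (240,208) / top (412,193), and its width of 33 px is about 84 mm, so it fits. The gauges at scene (236,161) and (185,185) are about 135 mm wide and have no rest, so they are decoys. There are three hooks, at top (218,206), (214,279) and (303,256). The robot base is near (322,365), so (218,206) is the farthest. I'll confirm both in an enlarged crop.

```bash
python3 - <<'E'
import cv2,numpy as np
t=cv2.imread("pics/top0.png");s=cv2.imread("pics/scene0.png")
f=lambda i,x,y,w,h,k:cv2.resize(i[y:y+h,x:x+w],None,fx=k,fy=k,interpolation=cv2.INTER_CUBIC)
a=np.hstack([f(t,180,170,80,60,5),f(t,380,165,80,60,5)])
b=np.hstack([f(s,395,150,80,60,5),f(s,205,180,80,60,5)])
cv2.imwrite("pics/crop1.png",np.vstack([a,b]))
E
```

```text
(no output)
```

View pics/crop1.png

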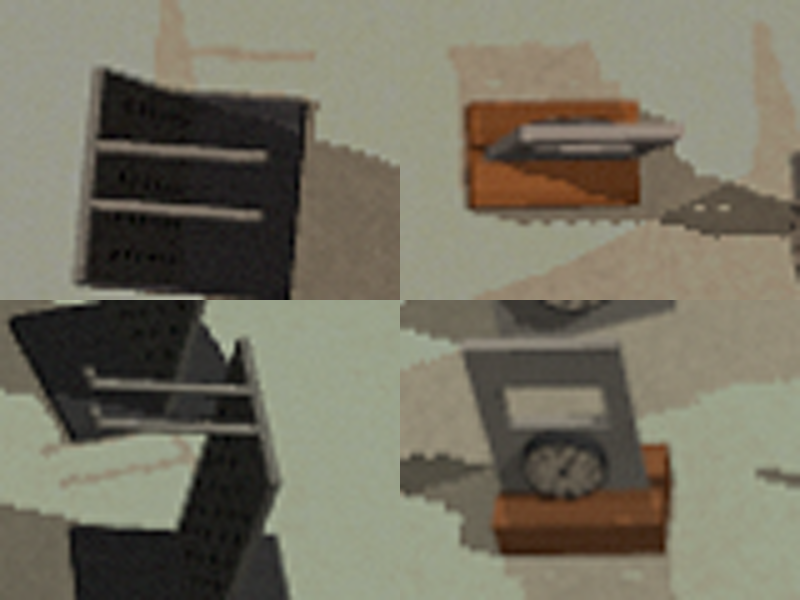

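The crops confirm both choices. The gauge stands in its rest with the dial facing +x, and its top strip runs from top-picture pixel (404,191.5) to (436.5,191.5). The far hook's prongs run from (199,199.4)/(198.4,211) at the panel to (233.4,201.2)/(232.4,213) at the tips, so they point toward −y.

```bash
cat > h.py <<'E'
import numpy as np,cv2
from scipy.spatial.transform import Rotation as R
np.set_printoptions(precision=4,suppress=True)
def unproj(c,uv,z):
    p=cv2.undistortPoints(np.float64([[uv]]),c["camera_matrix"],c["dist_coeffs"])[0,0]
    d=R.from_quat(c["attitude"]).apply([p[0],p[1],1]);o=np.array(c["xyz"])
    return o+d*(z-o[2])/d[2]
def proj(c,P):
    Q=R.from_quat(c["attitude"]).inv().apply(np.atleast_2d(P)-c["xyz"])
    return cv2.projectPoints(Q,np.zeros(3),np.zeros(3),c["camera_matrix"],c["dist_coeffs"])[0][:,0]
E
python3 - <<'E'
from h import *; from bench import r
c=r.camera("top");s=r.camera("scene")
L=unproj(c,(404,191.5),.15);Q=unproj(c,(436.3,191.4),.15);print("gauge",L,Q,np.linalg.norm(L-Q),(L+Q)/2)
a,b=unproj(c,(199,199.4),.173),unproj(c,(198.4,211),.173);d,e=unproj(c,(233.4,201.2),.182),unproj(c,(232.4,213),.182)
print("hook",a,b,np.linalg.norm(a-b),d,e,np.linalg.norm(a-d))
# scene check
sc=lambda x,y,ox,oy:(ox+x/5,oy+y/5)
for n,p,z in(("gTL",sc(66,348-300,205,180),.15),("gTR",sc(218,346-300,205,180),.15),("tipA",sc(90,370-300,395,150),.182),("tipB",sc(95,406-300,395,150),.182),("rootA",sc(248,392-300,395,150),.173),("rootB",sc(255,431-300,395,150),.173)):
    print(n,unproj(s,p,z))
print("pad",unproj(c,(393,130),.02))
print(R.from_quat(r.read_state()["eef_rot"]).as_matrix())
E
```

```text
gauge [ 0.5252 -0.2148  0.15  ] [ 0.526  -0.2982  0.15  ] 0.08338479349610814 [ 0.5256 -0.2565  0.15  ]
hook [0.4994 0.3096 0.173 ] [0.4697 0.3102 0.173 ] 0.02971003289935909 [0.4948 0.2173 0.182 ] [0.4651 0.2191 0.182 ] 0.09282186155610526
gTL [ 0.5341 -0.2924  0.15  ]
gTR [ 0.5331 -0.2117  0.15  ]
tipA [0.4726 0.226  0.182 ]
tipB [0.4999 0.2241 0.182 ]
rootA [0.4801 0.3127 0.173 ]
rootB [0.5094 0.31   0.173 ]
pad [ 0.719 -0.205  0.02 ]
[[ 0.8962  0.4437  0.0001]
 [ 0.4437 -0.8962 -0.0001]
 [ 0.      0.0001 -1.    ]]
```

```bash
python3 - <<'E'
from h import *; from bench import r
c=r.camera("top");s=r.camera("scene")
for n,p in(("d1 bL",(221,186)),("d1 bR",(258,181)),("d2 near",(192,220)),("d2 far",(176,205))):print(n,unproj(s,p,0))
for h in(.15,.18,.21,.24):print(h,"d1top",unproj(s,(215,144),h),unproj(s,(252,137),h),"d2top",unproj(s,(181,152),h))
for p in((399,248),(430,240),(490,263),(455,272),(459,192),(515,217),(521,248)):print(p,unproj(c,p,.0),unproj(c,p,.2))
for p in((283,233),(329,247)):print("hook3",unproj(c,p,.17))
E
```

```text
d1 bL [ 0.3817 -0.338   0.    ]
d1 bR [ 0.3605 -0.2213  0.    ]
d2 near [ 0.5189 -0.4034  0.    ]
d2 far [ 0.4605 -0.4658  0.    ]
0.15 d1top [ 0.3516 -0.3325  0.15  ] [ 0.3213 -0.2258  0.15  ] d2top [ 0.3852 -0.427   0.15  ]
0.18 d1top [ 0.3863 -0.3205  0.18  ] [ 0.3572 -0.2181  0.18  ] d2top [ 0.4185 -0.4113  0.18  ]
0.21 d1top [ 0.421  -0.3085  0.21  ] [ 0.393  -0.2103  0.21  ] d2top [ 0.4519 -0.3955  0.21  ]
0.24 d1top [ 0.4556 -0.2965  0.24  ] [ 0.4289 -0.2026  0.24  ] d2top [ 0.4852 -0.3797  0.24  ]
(399, 248) [ 0.3748 -0.2235  0.    ] [ 0.3829 -0.1941  0.2   ]
(430, 240) [ 0.3985 -0.3142  0.    ] [ 0.4026 -0.2696  0.2   ]
(490, 263) [ 0.3318 -0.4912  0.    ] [ 0.3471 -0.4169  0.2   ]
(455, 272) [ 0.3059 -0.3872  0.    ] [ 0.3255 -0.3303  0.2   ]
(459, 192) [ 0.5397 -0.4017  0.    ] [ 0.52   -0.3424  0.2   ]
(515, 217) [ 0.4667 -0.5691  0.    ] [ 0.4593 -0.4817  0.2   ]
(521, 248) [ 0.3754 -0.5856  0.    ] [ 0.3833 -0.4954  0.2   ]
hook3 [0.4165 0.0919 0.17  ]
hook3 [ 0.3828 -0.024   0.17  ]
```

```bash
python3 -m pendant '[[0,0,-0.02,-0.12],[0,0,-0.02,-0.12],[0,0,-0.02,-0.12],[0,0,-0.02,-0.12],[0,0,-0.02,-0.12],[0,0,-0.02,-0.12],[0,0,-0.02,-0.12],[0,0,-0.01,-0.12]]' 1 40; python3 -m pendant '[[0,0,0,-0.12],[0,0,0,-0.03]]'
python3 - <<'E'
from h import *; from bench import r
s=r.read_state();print(R.from_quat(s["eef_rot"]).as_matrix(),s["joint_positions"])
E
```

```text
time: 1.37
ee_pos: [0.2776, -0.5605, 0.3614]
eef_rot: [0.757, 0.654, -0.0, 0.002]
ft_force: [0.7, 0.5, -0.5]
width: 0.0869
grip_force: 0.0
time: 1.53
ee_pos: [0.2775, -0.5604, 0.3596]
eef_rot: [0.705, 0.709, -0.0, 0.001]
ft_force: [0.2, -0.3, -0.7]
width: 0.0872
grip_force: 0.0
[[-0.0063  1.      0.0009]
 [ 1.      0.0063 -0.0015]
 [-0.0015  0.0009 -1.    ]] [ 1.18    0.3142 -0.1962  1.1763  0.0605  1.6549  1.0046]
```

```bash
python3 -m pendant '[[0.03,0.025,0,0],[0.03,0.025,0,0],[0.03,0.025,0,0],[0.03,0.025,0,0],[0.03,0.025,0,0],[0.03,0.025,0,0],[0.03,0.025,0,0],[0.03,0.025,0,0]]'; python3 -m pendant '[[0.032,0.025,0,0],[0.032,0.025,0.02,0],[0,0,0.02,0],[0,0,0.02,0],[0,0,0,0],[0,0,0,0]]'
python3 - <<'E'
from h import *; from bench import r
c=r.camera("wrist");cv2.imwrite("pics/w1.png",c["img"][:,:,::-1])
s=r.read_state();print(s["ee_pos"],s["joint_positions"])
print(c["xyz"],R.from_quat(c["attitude"]).as_matrix())
print(proj(c,[[.526,-.2148,.15],[.526,-.298,.15]]))
print([(round(d["score"],2),[int(v) for v in d["bbox"]]) for d in r.outline_of("dial_gauge","wrist")])
E
```

```text
time: 2.2
ee_pos: [0.4785, -0.3187, 0.3589]
eef_rot: [0.708, 0.707, -0.0, 0.0]
ft_force: [-0.0, 0.1, 0.2]
width: 0.087
grip_force: 0.0
time: 2.7
ee_pos: [0.5251, -0.2591, 0.2999]
eef_rot: [0.708, 0.707, -0.0, -0.001]
ft_force: [0.6, 0.0, 0.3]
width: 0.0871
grip_force: 0.0
[ 0.5256 -0.2594  0.3011] [ 0.7352  0.2448 -0.4353  1.3973  0.1028  1.5212  0.3044]
[ 0.5263 -0.1746  0.4757] [[ 1.     -0.0012 -0.0029]
 [-0.0021 -0.953  -0.3031]
 [-0.0024  0.3031 -0.953 ]]
[[320.2717 134.3668]
 [320.3903 212.4606]]
[(0.9, [324, 168, 19, 91]), (0.81, [274, 282, 105, 90]), (0.79, [179, 188, 114, 133])]
```

View pics/w1.png

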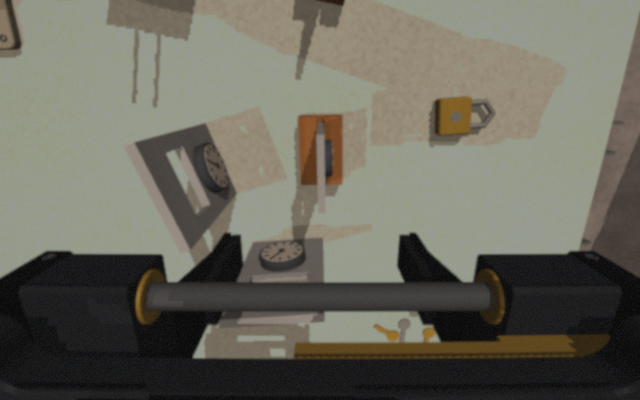

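The wrist view agrees with the estimate. The gauge's top strip runs from about (320,134) to (322,212), so it lies between the fingers, with the dial toward +x. I'll lower and grip.

```bash
python3 -m pendant '[[0.003,0.001,0.03,0],[0,0,0.03,0],[0,0,0.03,0],[0,0,0.03,0],[0,0,0.025,0],[0,0,0.022,0],[0,0,0,0],[0,0,0,0]]'; python3 -m pendant '[[0,0,0,0],[0,0,0,0],[0,0,0,0],[0,0,0,0],[0,0,0,0],[0,0,0,0],[0,0,0,0],[0,0,0,0]]' 0 40
```

```text
time: 3.47
ee_pos: [0.5268, -0.2564, 0.134]
eef_rot: [0.708, 0.706, 0.0, 0.0]
ft_force: [0.1, -0.5, 0.4]
width: 0.0869
grip_force: 0.0
time: 4.13
ee_pos: [0.5267, -0.2559, 0.1332]
eef_rot: [0.707, 0.707, 0.0, 0.0]
ft_force: [-0.0, -0.0, 0.0]
width: 0.0415
grip_force: 0.0
```

```bash
python3 -m pendant '[[0,0,0,0],[0,0,0,0],[0,0,0,0],[0,0,0,0],[0,0,0,0],[0,0,0,0],[0,0,0,0],[0,0,0,0]]'; python3 -m pendant '[[0,0,-0.01,0],[0,0,-0.02,0],[0,0,-0.03,0],[0,0,-0.03,0],[0,0,-0.03,0],[0,0,-0.03,0],[0,0,-0.03,0],[0,0,-0.03,0]]'
```

```text
time: 4.8
ee_pos: [0.5267, -0.2559, 0.1331]
eef_rot: [0.707, 0.707, -0.0, 0.0]
ft_force: [-0.1, 0.2, -0.4]
width: 0.0064
grip_force: 40.0
time: 5.47
ee_pos: [0.5262, -0.2556, 0.3453]
eef_rot: [0.707, 0.707, 0.0, 0.0]
ft_force: [1.2, 0.9, -2.4]
width: 0.0069
grip_force: 40.0
```

```bash
python3 -m pendant '[[0.02,-0.004,0,0],[0.04,-0.005,0,0],[0.04,-0.005,0,0],[0.04,-0.005,0,0],[0.04,-0.005,0,0],[0.04,-0.005,0,0],[0.04,-0.005,0,0],[0.04,-0.005,0,0]]'; python3 -m pendant '[[0.04,-0.005,0,0],[0.03,0,0,0],[0.02,0,0,0],[0,0,0,0.12],[0,0,0,0.12],[0,0,0,0.12],[0,0,0,0.12],[0,0,0,0.12]]'; python3 -m pendant '[[0,0,0,0.12],[0,0,0,0.12],[0,0,0,0.12],[0,0,0,0.12],[0,0,0,0.12],[0,0,0,0.12],[0,0,0,0.12],[0,0,0,0.12]]'
python3 - <<'E'
from h import *; from bench import r
s=r.read_state();print(R.from_quat(s["eef_rot"]).as_matrix(),s["joint_positions"])
E
```

```text
time: 6.13
ee_pos: [0.487, 0.0461, 0.3438]
eef_rot: [0.707, 0.707, -0.0, 0.0]
ft_force: [1.1, 0.1, -2.3]
width: 0.0068
grip_force: 40.0
time: 6.8
ee_pos: [0.4828, 0.1343, 0.3436]
eef_rot: [0.886, 0.464, -0.0, 0.0]
ft_force: [-0.9, 0.1, -3.0]
width: 0.0065
grip_force: 40.0
time: 7.47
ee_pos: [0.4828, 0.1342, 0.3436]
eef_rot: [1.0, 0.002, 0.0, 0.0]
ft_force: [-0.6, -0.7, -2.8]
width: 0.0066
grip_force: 40.0
[[ 1.      0.0042  0.0001]
 [ 0.0042 -1.     -0.0003]
 [ 0.0001  0.0003 -1.    ]] [ 0.3057  0.0626 -0.6956  1.5134  0.0404  1.5801 -1.9551]
```

```bash
python3 -m pendant '[[0,0,0,0.06],[0,0,0,0],[0,0,0,0],[0,0,0,0]]'
python3 - <<'E'
from h import *; from bench import r
c=r.camera("wrist");cv2.imwrite("pics/w2.png",c["img"][:,:,::-1])
t=r.camera("top");s=r.camera("scene")
f=lambda i,x,y,w,h,k:cv2.resize(i[y:y+h,x:x+w,::-1],None,fx=k,fy=k,interpolation=cv2.INTER_CUBIC)
cv2.imwrite("pics/c2.png",np.vstack([np.hstack([f(t["img"],180,160,100,75,4),f(s["img"],380,110,100,75,4)]),cv2.resize(c["img"][:,:,::-1],(480,300)).repeat(1,0) if 0 else np.hstack([cv2.resize(c["img"][:,:,::-1],(480,300)),np.zeros((300,320,3),np.uint8)])]))
print(r.read_state()["joint_positions"],proj(c,[[.4994,.3096,.173],[.4697,.3102,.173],[.4948,.2173,.182],[.4651,.2191,.182]]))
E
```

```text
time: 7.8
ee_pos: [0.4829, 0.1342, 0.3434]
eef_rot: [1.0, -0.024, 0.0, 0.0]
ft_force: [0.6, 0.3, -2.4]
width: 0.0065
grip_force: 40.0
[ 0.304   0.0631 -0.6936  1.5138  0.0404  1.5792 -2.008 ] [[160.1237 165.3588]
 [164.7861 191.2021]
 [242.0907 167.2358]
 [243.7362 193.8124]]
```

View pics/c2.png

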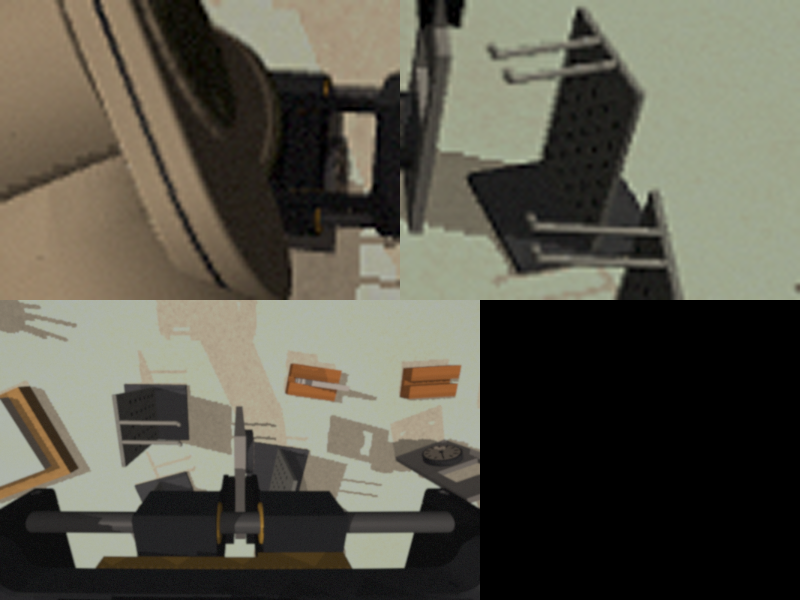

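In the wrist inset the target prongs project to about (157–240, 164) and (160–240, 190). That is within 3 px of the prediction, so the hook axis sits at x≈0.487 and y_root≈0.312. I'll lower to insertion height in front of the tips and check.

```bash
python3 -m pendant '[[-0.003,0,0.01,0],[0,0,0.02,0],[0,0,0.025,0],[0,0,0.025,0],[0,0,0.025,0],[0,0,0.02,0],[0,0,0.012,0],[0,0,0,0]]'; python3 -m pendant '[[0,-0.02,0,0],[0,-0.02,0,0],[0,0,0,0],[0,0,0,0]]'
python3 - <<'E'
from h import *; from bench import r
c=r.camera("wrist");s=r.camera("scene")
f=lambda i,x,y,w,h,k:cv2.resize(i[y:y+h,x:x+w,::-1],None,fx=k,fy=k,interpolation=cv2.INTER_CUBIC)
cv2.imwrite("pics/c3.png",np.hstack([f(s["img"],360,130,100,120,4),f(c["img"],120,100,260,312,1.5385)[:480]]) if 0 else np.hstack([f(s["img"],370,140,100,120,4),cv2.resize(c["img"][100:400,120:370,::-1],(400,480))]))
E
```

```text
time: 8.62
ee_pos: [0.4789, 0.1338, 0.2039]
eef_rot: [1.0, -0.025, -0.002, 0.0]
ft_force: [0.1, -0.6, -2.4]
width: 0.0065
grip_force: 40.0
time: 8.95
ee_pos: [0.4825, 0.1756, 0.2074]
eef_rot: [1.0, -0.024, 0.001, -0.0]
ft_force: [-0.4, -0.6, -2.4]
width: 0.0066
grip_force: 40.0
```

View pics/c3.png

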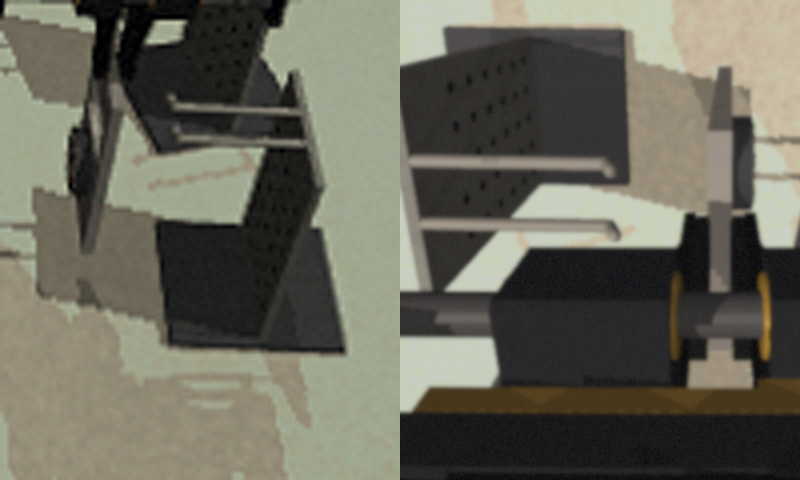

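The plate faces the prong tips with the dial outward. The tips are at wrist pixels (250,205) and (253,245), the roots at (128,200) and (132,239), and the plate's far top corner is at (320,181). I'll convert these to positions.

```bash
python3 - <<'E'
from h import *; from bench import r
c=r.camera("wrist");s=r.read_state();print(s["ee_pos"])
for n,p,z in(("tip1",(250,205),.18),("tip2",(253,245),.18),("root1",(128,200),.173),("root2",(132.5,239),.173),("plate",(320,181),.224)):print(n,unproj(c,p,z))
E
```

```text
[0.4826 0.1735 0.2067]
tip1 [0.4979 0.2201 0.18  ]
tip2 [0.4685 0.2215 0.18  ]
root1 [0.5034 0.3058 0.173 ]
root2 [0.474  0.3095 0.173 ]
plate [0.5241 0.1721 0.224 ]
```

```bash
python3 -m pendant '[[0,-0.012,0,0],[0,-0.012,0,0],[0,-0.012,0,0],[0,-0.012,0,0],[0,-0.012,0,0],[0,-0.012,0,0],[0,-0.012,0,0],[0,-0.009,0,0]]'; python3 -m pendant '[[0,0,0,0],[0,0,0.004,0],[0,0,0.004,0],[0,0,0.004,0],[0,0,0,0],[0,0,0,0]]'
```

```text
time: 9.77
ee_pos: [0.4871, 0.2673, 0.2064]
eef_rot: [1.0, -0.025, 0.0, 0.0]
ft_force: [-0.7, 0.3, -2.4]
width: 0.0064
grip_force: 40.0
time: 10.27
ee_pos: [0.4868, 0.2664, 0.1937]
eef_rot: [1.0, -0.025, -0.0, 0.0]
ft_force: [0.1, 0.7, -2.9]
width: 0.007
grip_force: 40.0
```

```bash
python3 -m pendant '[[0,0,0.002,0],[0,0,0.002,0],[0,0,0.001,0],[0,0,0,0],[0,0,0,0]]';python3 -m pendant '[[0,0,0.001,0],[0,0,0,0],[0,0,0,0]]'
python3 - <<'E'
from h import *; from bench import r
c=r.camera("wrist");s=r.camera("scene")
f=lambda i,x,y,w,h,k:cv2.resize(i[y:y+h,x:x+w,::-1],None,fx=k,fy=k,interpolation=cv2.INTER_CUBIC)
cv2.imwrite("pics/c4.png",np.hstack([f(s["img"],370,140,100,120,4),cv2.resize(c["img"][100:400,120:370,::-1],(400,480))]))
E
```

```text
time: 10.68
ee_pos: [0.4867, 0.2671, 0.1891]
eef_rot: [1.0, -0.025, 0.0, 0.0]
ft_force: [0.2, 0.6, -1.5]
width: 0.0071
grip_force: 40.0
time: 10.93
ee_pos: [0.4868, 0.2672, 0.1882]
eef_rot: [1.0, -0.025, 0.0, 0.0]
ft_force: [0.0, -0.5, -2.3]
width: 0.0066
grip_force: 40.0
```

View pics/c4.png

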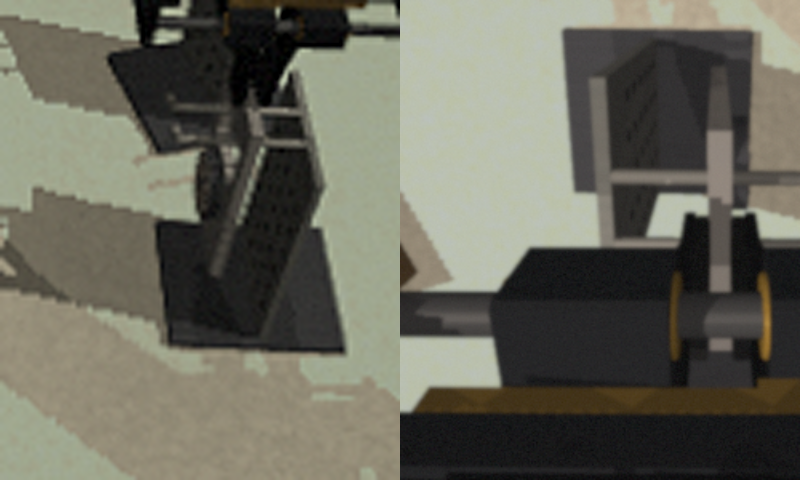

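Both prongs pass through the window: in the wrist picture they cross the plate at rows of about 178 and 243. I'll keep lowering until contact.

```bash
python3 -m pendant '[[0,0,0.001,0],[0,0,0,0],[0,0,0,0]]'|sed -n '2p;4p';python3 -m pendant '[[0,0,0.001,0],[0,0,0,0],[0,0,0,0]]'|sed -n '2p;4p'
```

```text
ee_pos: [0.487, 0.2674, 0.1878]
ft_force: [-0.8, -0.4, 5.3]
ee_pos: [0.4872, 0.2678, 0.1877]
ft_force: [-3.3, -0.9, 11.9]
```

```bash
python3 -m pendant '[[0,0,-0.001,0],[0,0,0,0],[0,0,0,0],[0,0,0,0]]' - 5; python3 -m pendant '[[0,0,0,0],[0,0,0,0],[0,0,0,0],[0,0,0,0],[0,0,0,0],[0,0,0,0],[0,0,0,0],[0,0,0,0]]' 0.5; python3 -m pendant '[[0,0,-0.005,0],[0,0,-0.01,0],[0,0,-0.02,0],[0,0,-0.03,0],[0,0,-0.03,0],[0,0,-0.03,0],[0,0,0,0],[0,0,0,0]]'
python3 - <<'E'
from h import *; from bench import r
c=r.camera("wrist");s=r.camera("scene")
f=lambda i,x,y,w,h,k:cv2.resize(i[y:y+h,x:x+w,::-1],None,fx=k,fy=k,interpolation=cv2.INTER_CUBIC)
cv2.imwrite("pics/c5.png",np.hstack([f(s["img"],370,140,100,120,4),cv2.resize(c["img"][100:400,120:370,::-1],(400,480))]))
E
```

```text
time: 11.87
ee_pos: [0.4871, 0.2674, 0.1876]
eef_rot: [1.0, -0.025, 0.001, -0.0]
ft_force: [0.6, -0.1, 5.4]
width: 0.0078
grip_force: 5.0
time: 12.53
ee_pos: [0.4867, 0.2671, 0.1871]
eef_rot: [1.0, -0.025, -0.0, 0.0]
ft_force: [-0.5, -0.3, 0.1]
width: 0.0424
grip_force: 0.0
time: 13.2
ee_pos: [0.4873, 0.2679, 0.3146]
eef_rot: [1.0, -0.025, 0.002, -0.001]
ft_force: [0.5, 0.2, 0.3]
width: 0.0436
grip_force: 0.0
```

View pics/c5.png

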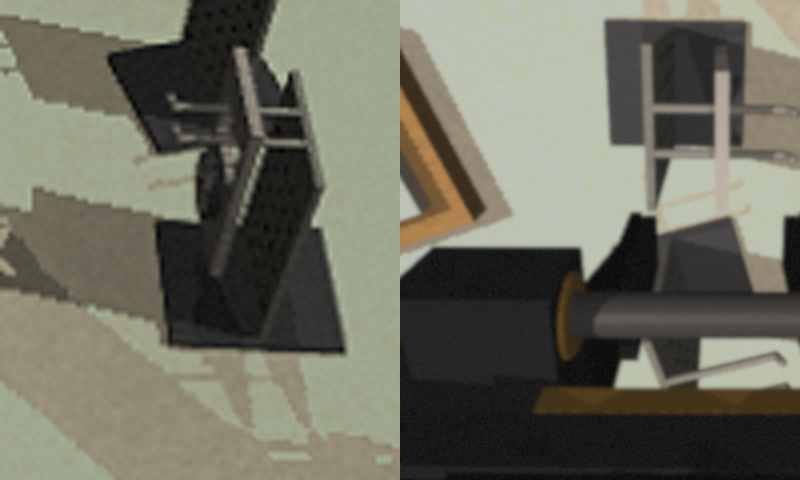

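The gauge hangs square on both prongs with the dial outward. I'll let it settle, check centring and stillness numerically, and hand in.

```bash
python3 -m pendant '[[0,0,-0.02,0],[0,0,-0.02,0],[0,0,0,0],[0,0,0,0],[0,0,0,0],[0,0,0,0],[0,0,0,0],[0,0,0,0]]' >/dev/null; python3 - <<'E'
from h import *; from bench import r
c=r.camera("wrist")
# centre from the previous picture's pixels is not reusable; use masks now and still-check
a=r.outline_of("dial_gauge","wrist");s0=r.camera("scene")["img"].astype(int)
for _ in range(6): s1=r.camera("scene")["img"]
print("moved px",(abs(s1-s0)[140:260,370:470].max(2)>40).sum())
b=min(a,key=lambda d:abs(d["bbox"][0]-320));print(b["score"],b["bbox"])
print(proj(c,[[.487+.042,.267,.205],[.487-.042,.267,.205]]))
E
```

```text
moved px 0
0.71 [322.5, 170.3, 17.3, 92.0]
[[318.144  136.336 ]
 [322.2541 215.4179]]
```

```bash
python3 -c "
from bench import r
print(r.close_job())"
```

```text
the job is handed in; nothing more can be done
None
```

The dial gauge hangs still on both prongs of the farthest hook with its dial facing outward, the template and padlock were not touched, and the job is handed in; no verdict was returned.

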